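Tip the standing case into its marked bay

TASK

The small black case stands on its long edge just outside the yellow outline on the grey mat. Without gripping or lifting it, and pushing only gently, move it by a push low down, still standing, so that its foot slides over the nearest yellow line, then push it high up so that it topples over away from the line it crossed and comes down flat on its broad face, wholly inside the yellow outline. Leave the blue case standing where it is and do not disturb the tape measure, the tape roll or the mug.

Things in the scene. Friction and masses are not known exactly. Their poses are not given: they have to be found in the camera images.
- black_case: small black moulded case, 0.2 to 0.5 kg, loose, standing on its long narrow edge on the mat: 44 mm thick along its x, 130 mm wide along its y, 82 mm high along its z (ribs add up to 3 mm). Origin: centre of its underside. Its broad faces look along its +x and -x. It stands on the mat's +y or -y side of the bay, about 5 to 30 mm outside the line, facing it within 0.15 rad.
- case_center (a point): middle of the black case, 41 mm above its underside. Pushed square on a broad face below about 20 mm above the mat, the case slides standing; pushed at 55 mm or higher it topples about its far foot edge (by itself past about 0.5 rad of lean) and then lies 82 mm long in the fall direction, 130 mm across and 44 mm high.
- foot_a (a point): lower corner of the black case at its -y end, in the middle of its thickness
- foot_b (a point): lower corner of the black case at its +y end, in the middle of its thickness
- top_a (a point): upper corner of the black case at its -y end, in the middle of its thickness (82 mm above foot_a)
- top_b (a point): upper corner of the black case at its +y end, in the middle of its thickness (82 mm above foot_b)
- mat: grey rubber mat fixed on the bench, 260 mm along its x, 420 mm along its y, 3 mm thick. Origin: centre of its underside, which is also the centre of the bay. The bay is a rectangle outlined by a 6 mm yellow line on the mat's top: 180 mm along the mat's x and 130 mm along its y, measured over the outside of the line.
- blue_case: blue moulded case, 40 mm thick (x), 130 mm wide (y), 135 mm high, loose, standing on edge on the mat on the other side of the bay; origin: centre of its underside. Must stay standing.
- tape_measure: yellow tape measure, 64 x 83 x 32 mm, lying loose beyond the mat's +x edge; origin: centre of its underside
- tape_roll: roll of black tape, 64 mm across, 19 mm high, lying loose beyond the mat's +x edge; origin: centre of its underside
- mug: white mug, 82 mm across, 116 mm with its handle, 94 mm high, loose on the bench to the right of the mat; origin: centre of its underside
Mind the look-alikes: they are no part of the job. Several things have the shape of the blue_case; the one meant has the colours described above.

How it is judged:
On the way:
1. the black case stands upright with its leading foot edge over the nearest yellow line (angle between black_case's own z axis and vertical below 0.15 rad and y of case_center in the frame of mat between -0.085 and 0.085 m), for 0.2 s.
At the end, for the whole second after the job is handed in: the black case lies still on a broad face on the mat (within 0.12 rad of flat), all four of its corners inside the outer edge of the yellow outline (180 x 130 mm); the blue case still stands and it, the tape measure, the tape roll and the mug are within 15 mm of where they were (x of foot_a in the frame of mat between -0.09 and 0.09 m and y of foot_a in the frame of mat between -0.065 and 0.065 m and x of foot_b in the frame of mat between -0.09 and 0.09 m and y of foot_b in the frame of mat between -0.065 and 0.065 m and x of top_a in the frame of mat between -0.09 and 0.09 m and y of top_a in the frame of mat between -0.065 and 0.065 m and x of top_b in the frame of mat between -0.09 and 0.09 m and y of top_b in the frame of mat between -0.065 and 0.065 m and angle between black_case's own z axis and vertical between 1.45 and 1.69 rad and (angle between black_case's own x axis and vertical below 0.12 rad or angle between black_case's own x axis and vertical above 3.02 rad) and linear speed of black_case below 0.02 m/s and angular speed of black_case below 0.1 rad/s and height (world z) of case_center below 0.035 m and angle between blue_case's own z axis and vertical below 0.1 rad and distance of each of blue_case, tape_measure, tape_roll, mug from where it was at the start of the episode below 0.015 m); the robot touches nothing.
It fails at once if the black case is lifted (its centre more than 16 mm above its standing height) (height (world z) of case_center above 0.06 m).
It fails at once if the black case comes down lying (leaning over 1.35 rad) with a corner outside the yellow outline (angle between black_case's own z axis and vertical above 1.35 rad and not (x of foot_a in the frame of mat between -0.09 and 0.09 m and y of foot_a in the frame of mat between -0.065 and 0.065 m and x of foot_b in the frame of mat between -0.09 and 0.09 m and y of foot_b in the frame of mat between -0.065 and 0.065 m and x of top_a in the frame of mat between -0.09 and 0.09 m and y of top_a in the frame of mat between -0.065 and 0.065 m and x of top_b in the frame of mat between -0.09 and 0.09 m and y of top_b in the frame of mat between -0.065 and 0.065 m)).
It fails at once if the black case is squeezed or struck by the fingers with more than 25 N (contact force between the fingers and black_case above 25 N).
It fails at once if the blue case is tipped or moved by more than 15 mm (angle between blue_case's own z axis and vertical above 0.2 rad or distance of blue_case from where it was at the start of the episode above 0.015 m).
It fails at once if the tape measure, the tape roll or the mug is moved by more than 15 mm (distance of any of tape_measure, tape_roll, mug from where it was at the start of the episode above 0.015 m).
It also fails if it takes over 40 s, if anything falls off the work surface, if the arm or the gripper's body presses on something with over 40 N, if the wrist force passes 120 N, or if a joint passes its speed limit or range.

ROBOT

A 7-joint arm with a two-finger parallel gripper is mounted at the origin on a cart in front of the work surface, level with it; the furniture and walls round the work are solid. World frame = base frame: x ahead of the robot, y to its left, z up, the work surface at z = 0. Lengths are in m, angles in rad, forces in N, time in s.
With the tool pointing down it reaches from about 0.425 to 1.025 m from the base axis. Payload 9.4 kg.
Tool frame: the origin (TCP) lies at the very end of the fingers, on their centre line; the grasp point (between the pads) lies 19 mm behind it; z points along the fingers, y is the line along which they close (so a half turn about z gives the same grasp; the last joint's range is limited). The gripper opens to 93 mm and grips with 3 to 60 N. Pads are 15 mm wide; open, the fingers measure 128 mm over their backs; the gripper's body (75 mm by 188 mm) begins 65 mm behind the grasp point.
Start: joints at [-1.391, 0.599, -0.003, 1.599, 0.002, 0.943, -0.08], TCP at [0.184, 0.701, 0.219] pointing down, gripper open.
Joint ranges: [-2.57, 2.57], [-0.35, 1.97], [-1.29, 1.29], [0.11, 2.56], [-1.05, 4.19], [0.11, 1.86], [-2.63, 2.63]. Speed limits (rad/s): [2.22, 2.22, 3.01, 3.01, 3.14, 3.14, 3.14].

INTERFACE

Orientations are given as a unit quaternion [w, x, y, z].
In Python, from rig import manip, viewer gives the robot as it stands.
- The arm moves only by the tool servo_tool, never from a script. Its argument "series" is a list that holds one entry, the list of rows, each a list of 5 numbers: the closure, from 0 (fully open) to 1 (shut), then the shift along the tool's x, y, z in mm, then the turn about the tool's z in rad. A call has 1 to 12 rows; each row shifts and turns the commanded pose from where the row before left it, along the tool's axes as they then stand; what a row does not reach is not made up. A row lasts 1/8 s, in which the tool goes at most 62.5 mm and 10.7 degrees, less where a joint would pass 70% of its speed; a pose out of reach is approached as far as the arm can. A call with a gripper value outside its range is refused whole. The fingers move at their own pace and stop on an object; "force" is the grip in N (left out, the last holds). Time passes only in rows, so rows that do not move let the fingers close. It gives the time, the measured TCP pose, the force, the opening and the grip force at its end, in the units of the state.
- manip.read_state(): the state, without advancing time (a new reading comes with each control period).
- viewer.camera(name): name is "side" or "top" or "wrist"; returns a dict with "color" (400x640x3 uint8, red, green, blue), "intrinsics" (3x3 intrinsics, pixels), "R" (3x3) and "t" (3): a world point X has camera coordinates R X + t. Camera axes: x right, y down, z forward; pixel columns grow to the right and rows downward; lengths in m; the calibration is good to about 2 mm. A picture is of the moment at which its call begins. There is no depth.
- manip.sign_off(): hands the job in; it is judged then, once.
The state is a dict: "clock": time; "joints": joint angles; "dq": joint speeds; "joint_torque": joint torques, N m; "position": TCP position; "eef_rot": TCP orientation; "wrist_force": force on the tool from outside, world axes, zero at the start; "torque": the same for the moment, N m; "width": finger opening in m; "grip_force": force on a finger pad.
Only numpy, scipy, OpenCV 4.12 (cv2) and the standard library are available. Lean on these libraries where they do the work, as an engineer would, in place of code of your own. Each camera call takes 0.05 s, during which the arm holds its last target. There are 200 camera calls.

## Working session

There is one attempt and no reset: what is moved stays moved. The work goes in short steps, Python scripts to look and compute and a tool call to move; the robot and the scene stay as the last step left them, time stands still between calls to the robot, and variables do not carry over. Pictures are saved under pics/ and viewed, at most 10 in all, crops included, and the job is handed in when it is done.

Besides the shell and the picture viewer there is one more tool, called after "Request:" by a JSON object that holds its "api" and its "payload". servo_tool: Moves the arm, as the interface text tells. Its arguments: {"type":"object","properties":{"series":{"type":"array"},"force":{"type":"number"}},"required":["series"]}

```bash
mkdir -p pics
cat > h.py <<'E'
import numpy as np, cv2
from rig import manip, viewer
def shot(n,f):
    c=viewer.camera(n); cv2.imwrite('pics/'+f+'.png',c['color'][:,:,::-1]); np.savez('pics/'+f+'.npz',K=c['intrinsics'],R=c['R'],t=c['t'],c=c['color']); return c
def px2w(f,uv,z):
    d=np.load('pics/'+f+'.npz'); R=d['R'];t=d['t']; o=-R.T@t
    uv=np.atleast_2d(uv); r=(R.T@np.linalg.inv(d['K'])@np.c_[uv,np.ones(len(uv))].T).T
    return o+r*((np.atleast_1d(z)-o[2])/r[:,2])[:,None]
E
python3 - <<'E'
from h import *
for n in ['side','top']:
    c=shot(n,n+'0'); print(n,-c['R'].T@c['t'],c['R'].round(2).tolist())
s=manip.read_state(); print({k:np.round(v,3) for k,v in s.items()})
E
```

```text
side [0.60276579 0.85653629 0.61575247] [[-1.0, 0.01, 0.01], [-0.0, 0.5, -0.87], [-0.02, -0.87, -0.5]]
top [ 0.38581197 -0.05471828  1.38789708] [[0.03, -1.0, 0.01], [-0.99, -0.03, -0.15], [0.15, -0.0, -0.99]]
{'clock': np.float64(0.1), 'joints': array([-1.391,  0.6  , -0.003,  1.6  ,  0.002,  0.943, -0.08 ]), 'dq': array([-0.   , -0.002, -0.001, -0.004,  0.001,  0.001, -0.   ]), 'joint_torque': array([ 5.0000e-03, -7.6655e+01,  1.5020e+00, -2.5293e+01, -5.2000e-02,
        1.4000e-02,  0.0000e+00]), 'position': array([0.184, 0.701, 0.218]), 'eef_rot': array([-0.   ,  0.128,  0.992, -0.001]), 'wrist_force': array([ 0.554, -0.343, -0.046]), 'torque': array([0.049, 0.01 , 0.003]), 'grip_force': np.float64(0.0), 'width': np.float64(0.093)}
```

View pics/top0.png

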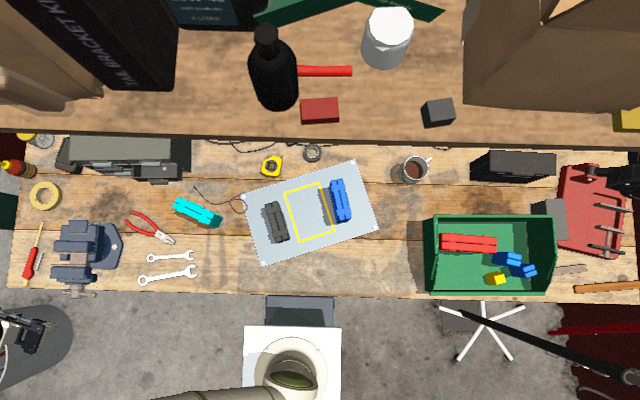

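View pics/side0.png

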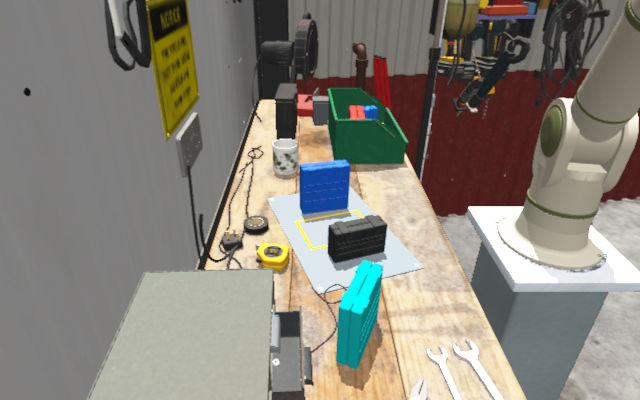

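The top view shows the mat at about columns 242–379, rows 160–265. The black case stands on its +y (left) side at (277,221), the blue case is at (340,200), and the cyan look-alike stands off the mat. Next I'll enlarge the crops.

Run:
```python
from h import *
for f,(u,v,w,h,s) in {'top0':(236,155,148,115,5),'side0':(262,150,165,145,4)}.items():
    im=cv2.imread(f'pics/{f}.png')[v:v+h,u:u+w]; cv2.imwrite(f'pics/{f}c.png',cv2.resize(im,None,fx=s,fy=s,interpolation=cv2.INTER_CUBIC))
```

```text
(no output)
```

View pics/top0c.png

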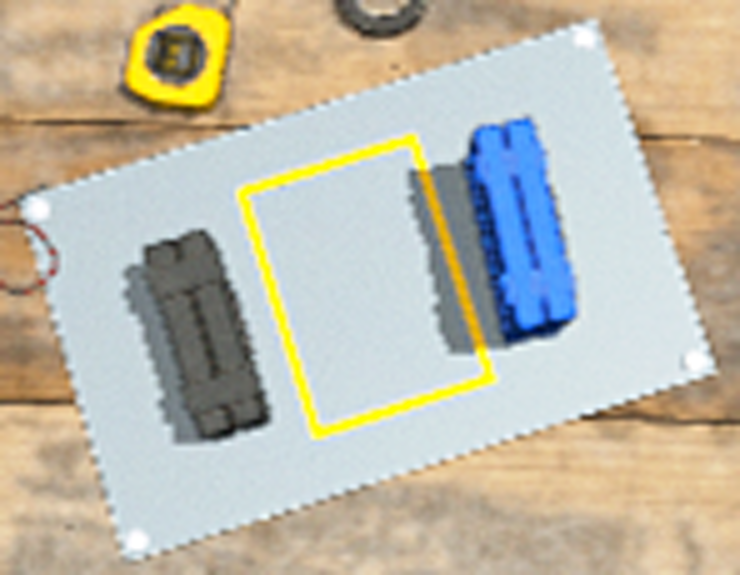

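View pics/side0c.png

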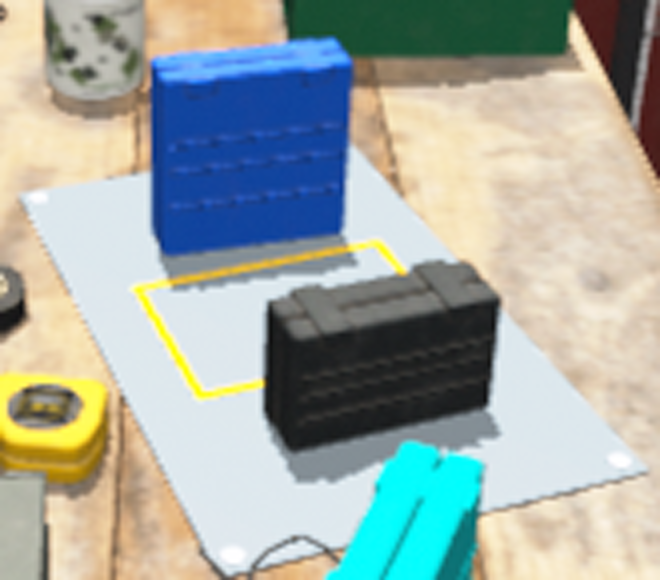

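The crops show the outer bay corners at (236,188), (416,134), (496,380) and (316,439) in the top crop. The case's top corners are (143,245), (207,228), (272,425) and (205,442). In the side crop, its near foot corners are (291,450) and (490,405).

```bash
cat >> h.py <<'E'
def fit(P,Q):  # planar rigid, Q local -> P world
    a,b=P.mean(0),Q.mean(0); H=(Q-b).T@(P-a); th=np.arctan2(H[0,1]-H[1,0],H[0,0]+H[1,1])
    R=np.array([[np.cos(th),-np.sin(th)],[np.sin(th),np.cos(th)]]); return a-R@b,th,np.abs(P-(Q@R.T+a-R@b)).max()
E
python3 - <<'E'
from h import *
T=lambda p:np.array(p)/5.+[236,155]-0.4
S=lambda p:np.array(p)/4.+[262,150]-0.4
L=lambda x,y:np.array([[x,y],[x,-y],[-x,-y],[-x,y]])/2
m=px2w('top0',T([(20,198),(597,18),(718,374),(128,562)]),.003)[:,:2]
b=px2w('top0',T([(236,188),(416,134),(496,380),(316,439)]),.003)[:,:2]
print('mat',fit(m,L(.26,.42)));c,th,e=fit(b,L(.18,.13));print('bay',c,th,e)
k=px2w('top0',T([(143,245),(207,228),(272,425),(205,442)]),.085)[:,:2]
kc,kth,ke=fit(k,L(.13,.044));print('case',kc,kth,ke)
R=np.array([[np.cos(th),-np.sin(th)],[np.sin(th),np.cos(th)]])
print('case in mat',(kc-c)@R,kth-th)
f=px2w('side0',S([(291,450),(490,405)]),.003)[:,:2];print('side foot',f,(f-c)@R)
bs=px2w('side0',S([(134,286),(200,399),(381,240)]),.003)[:,:2];print('side bay',(bs-c)@R)
print('cyan top/foot', px2w('side0',S([(470,450),(400,445)]),.135), px2w('top0',[(215,222),(220,212),(178,197)],.135))
print('tm',px2w('top0',T([(205,105),(150,100)]),.03),'blue',(px2w('top0',T([(470,125),(530,118),(577,315),(505,340)]),.138)[:,:2]-c)@R)
E
```

```text
mat (array([ 0.5320123 , -0.04462932]), np.float64(0.3362397814960828), np.float64(0.0006094790192711641))
bay [ 0.53258783 -0.04362077] 0.33830766674572205 0.0009137301678648901
case [0.48850172 0.05705445] 0.3451809625517281 0.002994595727838001
case in mat [-0.00817399  0.10960051] 0.006873295806006041
side foot [[0.54069413 0.09578611]
 [0.41948267 0.053383  ]] [[ 0.05391473  0.12881457]
 [-0.07449941  0.12904398]]
side bay [[ 0.08661682 -0.06359222]
 [ 0.08695366  0.06630568]
 [-0.0926888  -0.06255199]]
cyan top/foot [[0.47322497 0.2595997  0.135     ]
 [0.50447893 0.25606227 0.135     ]] [[0.47736599 0.24347891 0.135     ]
 [0.50876132 0.23002253 0.135     ]
 [0.55176962 0.3633195  0.135     ]]
tm [[0.6490041  0.06936082 0.03      ]
 [0.65134965 0.10692426 0.03      ]] blue [[ 0.0617231  -0.08879357]
 [ 0.05453711 -0.12603874]
 [-0.07186568 -0.11477133]
 [-0.07299714 -0.06751754]]
```

Request:
{"api": "servo_tool", "payload": {"series": [[[0,-30,-35,0,0],[0,-30,-35,0,0],[0,-30,-35,0,0],[0,-30,-35,0,0],[0,-30,-35,0,0],[0,-30,-35,0,0],[0,-30,-35,0,0],[0,-30,-35,0,0],[0,-30,-35,0,0],[0,-30,-35,0,0],[0,-30,-35,0,0],[0,-30,-35,0,0]]]}}

```text
clock: 1.6
position: [0.4261, 0.2021, 0.2186]
eef_rot: [0.0, 0.128, 0.992, -0.0]
wrist_force: [0.9, 0.6, 0.9]
width: 0.0924
grip_force: 0.0
```

Request:
{"api": "servo_tool", "payload": {"series": [[[0,-30,-35,0,0],[0,-30,-35,0,0],[0,0,0,0,0.163],[0,0,0,0,0.163],[0,0,0,0,0.163],[0,0,0,0,0.163],[0,0,0,0,0.163],[0,0,0,0,0.162],[0,0,0,0,0],[0,0,0,0,0]]]}}

```text
clock: 2.85
position: [0.4658, 0.1207, 0.2186]
eef_rot: [-0.0, 0.577, 0.817, -0.0]
wrist_force: [0.4, 0.1, -0.4]
width: 0.093
grip_force: 0.0
```

```bash
cat >> h.py <<'E'
C=np.array([.5322,-.0443]);TH=.337
RM=np.array([[np.cos(TH),-np.sin(TH)],[np.sin(TH),np.cos(TH)]])
def where():
    s=manip.read_state(); w,x,y,z=s['eef_rot']; ty=np.arctan2(1-2*(x*x+z*z),2*(x*y-w*z))
    print('t',s['clock'],'mat xy',((s['position'][:2]-C)@RM).round(4),'z',s['position'][2].round(4),'yaw err',(ty-TH).round(4),'F',s['wrist_force'].round(2),'w',s['width'])
E
python3 -c "from h import *; where(); print(manip.read_state()['joints'])"
```

```text
t 2.85 mat xy [-0.0081  0.1777] z 0.2186 yaw err 0.0037 F [ 0.39  0.1  -0.44] w 0.09298348395569464
[-0.61277228  0.31905792  0.31438752  2.15821954 -0.15381993  0.6849396
  0.14695265]
```

Request:
{"api": "servo_tool", "payload": {"series": [[[0,0,0,40,0],[0,0,0,40,0],[0,0,0,40,0],[0,0,0,40,0],[0,0,0,30,0],[0,0,0,15,0],[0,0,0,0,0],[0,0,0,0,0],[0,0,0,0,0]]]}}

```text
clock: 3.98
position: [0.4665, 0.1209, 0.0147]
eef_rot: [0.001, 0.578, 0.816, 0.001]
wrist_force: [0.1, -0.0, 0.1]
width: 0.0929
grip_force: 0.0
```

Run:
```python
from h import *
where(); shot('side','side1'); shot('top','top1')
a=cv2.imread('pics/side1.png')[130:290,250:450]; b=cv2.imread('pics/top1.png')[150:280,220:390]
cv2.imwrite('pics/c1.png',cv2.resize(a,None,fx=3.5,fy=3.5,interpolation=cv2.INTER_CUBIC))
```

```text
t 3.975 mat xy [-0.0074  0.1776] z 0.0147 yaw err 0.0004 F [ 0.11 -0.04  0.07] w 0.09287947580993608
```

View pics/c1.png

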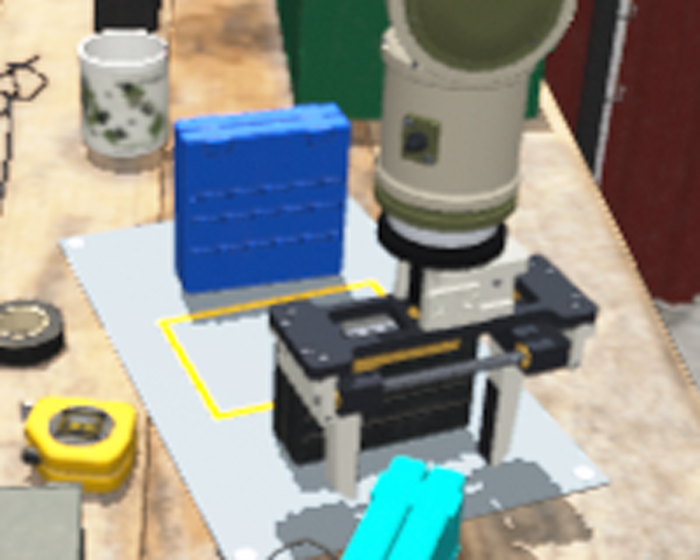

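The picture shows both fingers standing behind the near face, within its width, and the gripper body clear above the case top. I'll narrow the fingers a little and then push low.

Request:
{"api": "servo_tool", "payload": {"series": [[[0.3,-6,0,0,0],[0.3,-6,0,0,0],[0.3,-6,0,0,0],[0.3,-4,0,0,0],[0.3,-3,0,0,0],[0.3,-3,0,0,0],[0.3,-3,0,0,0],[0.3,-3,0,0,0],[0.3,-3,0,0,0]]]}}

```text
clock: 5.2
position: [0.4781, 0.0859, 0.0136]
eef_rot: [-0.0, 0.578, 0.816, 0.0]
wrist_force: [-1.0, 2.2, 0.2]
width: 0.0651
grip_force: 0.9
```

Request:
{"api": "servo_tool", "payload": {"series": [[[0.3,-3,0,0,0],[0.3,-3,0,0,0],[0.3,-3,0,0,0],[0.3,-3,0,0,0],[0.3,-3,0,0,0],[0.3,-3,0,0,0],[0.3,-3,0,0,0]]]}}

```text
clock: 6.08
position: [0.4852, 0.0657, 0.0136]
eef_rot: [0.0, 0.579, 0.816, -0.0]
wrist_force: [-1.3, 1.4, -0.0]
width: 0.0648
grip_force: 0.9
```

Run:
```python
from h import *
where(); shot('side','side2')
a=cv2.imread('pics/side2.png')[180:280,290:430]
cv2.imwrite('pics/c2.png',cv2.resize(a,None,fx=5,fy=5,interpolation=cv2.INTER_CUBIC))
```

```text
t 6.075 mat xy [-0.008   0.1193] z 0.0136 yaw err 0.0 F [-1.29  1.45 -0.02] w 0.06475668899223314
```

View pics/c2.png

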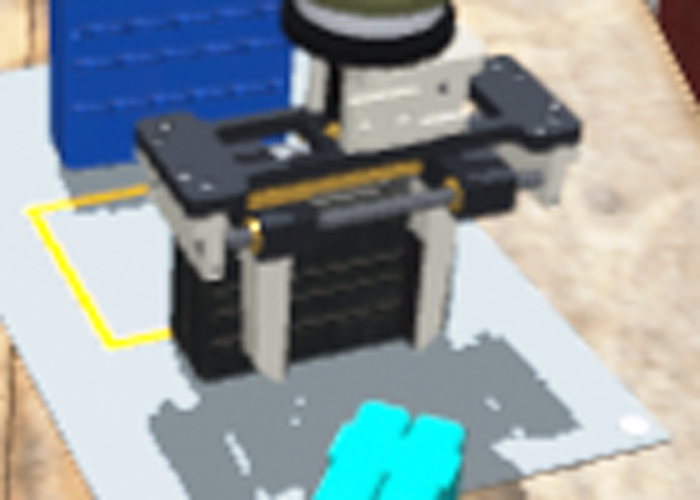

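The case is still standing and in contact with both fingers. Its near-left foot corner is at crop (204,381).

```bash
python3 -c "
from h import *
p=px2w('side2',np.array([(204,381),(415,348),(111,347),(28,211)])/5+[290,180]-.4,.003)[:,:2];print((p-C)@RM)"
```

```text
[[ 0.05421492  0.10481301]
 [-0.05103101  0.11457021]
 [ 0.0865404   0.06579298]
 [ 0.0880645  -0.05968488]]
```

Request:
{"api": "servo_tool", "payload": {"series": [[[0.3,-3,0,0,0],[0.3,-3,0,0,0],[0.3,-3,0,0,0],[0.3,-3,0,0,0],[0.3,-3,0,0,0],[0.3,-3,0,0,0],[0.3,-2,0,0,0],[0.3,0,0,0,0],[0.3,0,0,0,0]]]}}

```text
clock: 7.25
position: [0.4919, 0.0468, 0.0136]
eef_rot: [0.0, 0.579, 0.816, 0.0]
wrist_force: [-0.7, -0.2, 0.1]
width: 0.065
grip_force: 0.0
```

Request:
{"api": "servo_tool", "payload": {"series": [[[0.3,5,0,0,0],[0.3,10,0,0,0],[0.3,20,0,0,0],[0.3,20,0,0,0],[0.3,0,0,-30,0],[0.3,0,0,-24,0],[0.3,0,0,0,0],[0.3,0,0,0,0]]]}}

```text
clock: 8.25
position: [0.4732, 0.0995, 0.0673]
eef_rot: [-0.0, 0.578, 0.816, 0.0]
wrist_force: [-0.8, -0.4, -0.6]
width: 0.0651
grip_force: 0.0
```

Run:
```python
from h import *
where(); shot('side','side3'); shot('top','top3')
a=cv2.imread('pics/side3.png')[175:275,290:430]; b=cv2.imread('pics/top3.png')[170:270,250:390]
cv2.imwrite('pics/c3.png',np.vstack([cv2.resize(i,None,fx=3,fy=3,interpolation=cv2.INTER_CUBIC) for i in (a,b)]))
```

```text
t 8.25 mat xy [-0.0081  0.1552] z 0.0673 yaw err 0.0008 F [-0.79 -0.36 -0.58] w 0.06508111095436568
```

View pics/c3.png

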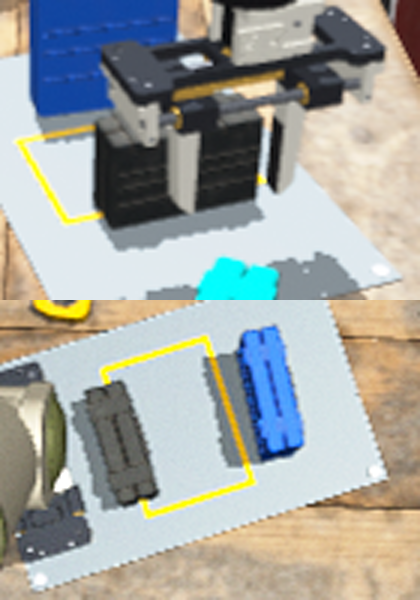

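The case stands straddling the near line. In the lower picture its top corners are at (85,389), (124,381), (158,493) and (118,505). In the upper one its near foot corners are at (112,227) and (261,201).

Run:
```python
from h import *
L=lambda x,y:np.array([[x,y],[x,-y],[-x,-y],[-x,y]])/2
k=px2w('top3',(np.array([(85,389),(124,381),(158,493),(118,505)])-[0,300])/3+[250,170]-.33,.085)[:,:2]
kc,kth,e=fit(k,L(.13,.044)); print((kc-C)@RM,kth-TH,e)
p=px2w('side3',np.array([(112,227),(261,201)])/3+[290,175]-.33,.003)[:,:2];print((p-C)@RM)
```

```text
[-0.00640067  0.06551396] -0.02013464240325208 0.0028802173720222646
[[ 0.05404015  0.08267453]
 [-0.0744393   0.09044059]]
```

Request:
{"api": "servo_tool", "payload": {"series": [[[0.3,-12,0,0,0],[0.3,-12,0,0,0],[0.3,-12,0,0,0],[0.3,-8,0,0,0],[0.3,-4,0,0,0],[0.3,-4,0,0,0],[0.3,-4,0,0,0],[0.3,-4,0,0,0],[0.3,-4,0,0,0]]]}}

```text
clock: 9.48
position: [0.4947, 0.0387, 0.0677]
eef_rot: [-0.0, 0.578, 0.816, 0.0]
wrist_force: [-0.6, 1.6, 2.1]
width: 0.0651
grip_force: 0.9
```

Run:
```python
from h import *
where(); shot('side','side4')
a=cv2.imread('pics/side4.png')[175:275,290:430]
cv2.imwrite('pics/c4.png',cv2.resize(a,None,fx=4,fy=4,interpolation=cv2.INTER_CUBIC))
```

```text
t 9.475 mat xy [-0.0079  0.0907] z 0.0677 yaw err 0.0006 F [-0.57  1.62  2.07] w 0.0650551645168961
```

View pics/c4.png

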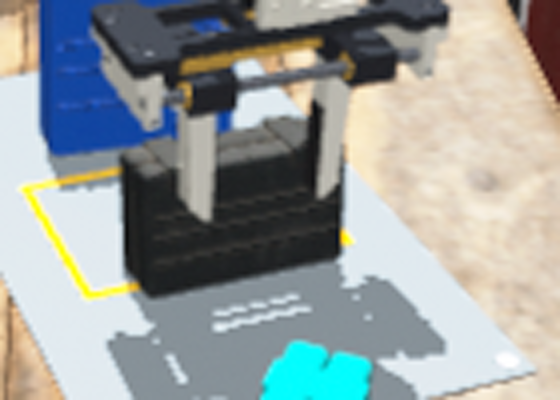

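The case is starting to lean: the near foot edge has lifted about 2 px and hasn't moved sideways. I'll keep pushing.

Request:
{"api": "servo_tool", "payload": {"series": [[[0.3,-4,0,0,0],[0.3,-4,0,0,0],[0.3,-4,0,0,0],[0.3,-4,0,0,0],[0.3,-4,0,0,0],[0.3,-4,0,0,0],[0.3,-3,0,0,0],[0.3,0,0,0,0],[0.3,0,0,0,0],[0.3,0,0,0,0]]]}}

```text
clock: 10.78
position: [0.5036, 0.0132, 0.0676]
eef_rot: [-0.0, 0.578, 0.816, 0.0]
wrist_force: [-0.5, 0.2, 0.0]
width: 0.0654
grip_force: 0.0
```

Run:
```python
from h import *
where(); shot('side','side5'); shot('top','top5')
a=cv2.imread('pics/side5.png')[175:275,290:430]; b=cv2.imread('pics/top5.png')[170:270,250:390]
cv2.imwrite('pics/c5.png',np.vstack([cv2.resize(i,None,fx=3,fy=3,interpolation=cv2.INTER_CUBIC) for i in (a,b)]))
```

```text
t 10.775 mat xy [-0.008   0.0637] z 0.0676 yaw err 0.0003 F [-0.47  0.18  0.02] w 0.06540413770709844
```

View pics/c5.png

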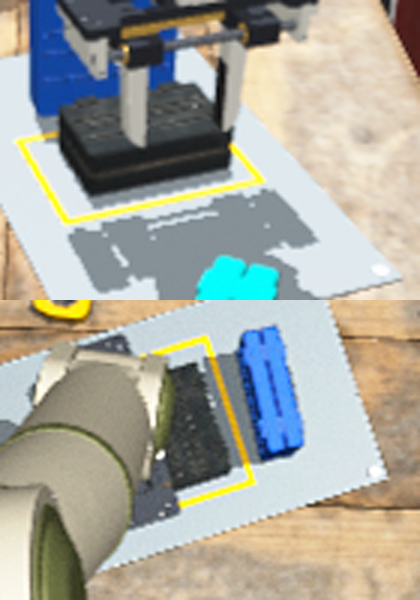

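The case lies flat inside the outline and the fingers are clear above it. I'll retreat, check once more and hand in.

Request:
{"api": "servo_tool", "payload": {"series": [[[0.3,0,0,-30,0],[0.3,0,0,-40,0],[0.3,40,0,-40,0],[0.3,40,0,0,0],[0.3,40,0,0,0],[0.3,0,0,0,0],[0.3,0,0,0,0],[0.3,0,0,0,0]]]}}

```text
clock: 11.88
position: [0.4643, 0.1251, 0.1776]
eef_rot: [0.0, 0.579, 0.815, -0.0]
wrist_force: [0.5, 0.6, -0.3]
width: 0.065
grip_force: 0.0
```

Run:
```python
from h import *
where(); shot('top','top6')
b=cv2.imread('pics/top6.png')[160:270,240:390]
cv2.imwrite('pics/c6.png',cv2.resize(b,None,fx=4,fy=4,interpolation=cv2.INTER_CUBIC))
```

```text
t 11.875 mat xy [-0.0081  0.1823] z 0.1776 yaw err -0.0018 F [ 0.51  0.63 -0.25] w 0.06498089458836678
```

View pics/c6.png

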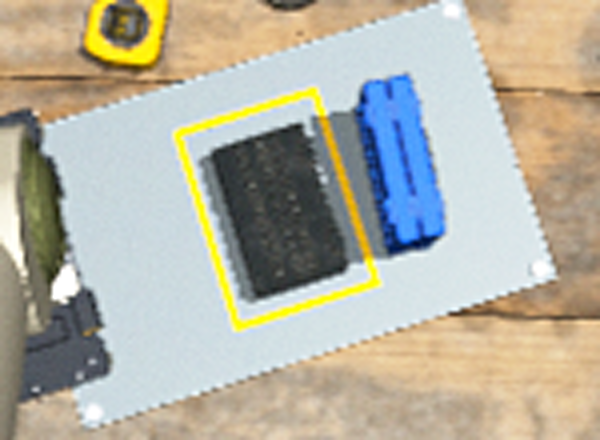

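The case lies well inside the outline, with its corners around (212,150), (303,124), (348,270) and (252,298). The blue case is still standing where it was.

```bash
python3 -c "from h import *; print(manip.sign_off())"
```

```text
the job is handed in; nothing more can be done
None
```

The black case was pushed over the line standing, then toppled; it lies flat inside the yellow outline with the blue case still standing and nothing else seen to move, and the job is handed in (no verdict was returned).

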